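# Fit the turning head to the printing table's tensioning gearbox

### The arm

A 6-joint arm with a two-finger parallel gripper is mounted at the origin on the work surface. World frame = base frame: x ahead of the robot, y to its left, z up, the work surface at z = 0. Lengths are in mm, angles in rad, forces in N, time in s.
With the tool pointing down it reaches from about 275 to 750 mm from the base axis. Payload 10.2 kg.
Tool frame: the origin (TCP) lies at the very end of the fingers, on their centre line; the grasp point (between the pads) lies 19 mm behind it; z points along the fingers, y is the line along which they close (so a half turn about z gives the same grasp; the last joint's range is limited). The gripper opens to 85 mm and grips with 20 to 120 N. Pads are 22 mm wide; open, the fingers measure 114 mm over their backs; the gripper's body (76 mm by 85 mm) begins 54 mm behind the grasp point. The pads swing forward as they close: fully open they stand 13 mm farther back than shut.
Start: joints at [0.897, 0.313, 1.498, -0, 1.331, -0.223], TCP at [228.748, 472.552, 192.594] pointing down, gripper open.
Joint ranges: [-2.94, 2.94], [-0.97, 2.17], [0.19, 2.56], [-1.23, 4.37], [0.02, 3.11], [-2.88, 2.88]. Speed limits (rad/s): [2.39, 2.39, 3.01, 3.14, 3.14, 3.14].

### API

Orientations are given as a unit quaternion [w, x, y, z].
In Python, from rig import ctrl gives the robot as it stands.
- The arm moves only by the shell command python3 -m inch 'ROWS' [OPENING] [FORCE]. ROWS is text: rows parted by semicolons, each of 6 numbers parted by spaces: the shift along the tool's x, y, z in mm, then the turn, a rotation vector about the tool's x, y, z in units of 6 degrees (1.0 is 6 degrees). A call has exactly 10 rows; each row shifts and turns the commanded pose from where the row before left it, along the tool's axes as they then stand; what a row does not reach is not made up. A row lasts 1/12 s, in which the tool goes at most 41.7 mm and 7.16 degrees, less where a joint would pass 70% of its speed; a pose out of reach is approached as far as the arm can. A call with a gripper value outside its range is refused whole. OPENING is the opening, from 0 (shut) to 1 (fully open), set as the call begins (- or left out, the last holds). The fingers move at their own pace and stop on an object; FORCE is the grip in N (left out, the last holds). Time passes only in rows, so rows that do not move let the fingers close, or fill a call up. It gives the time, the measured TCP pose, the force, the opening and the grip force at its end, in the units of the state.
- ctrl.sense(): the state, without advancing time (a new reading comes with each control period).
- ctrl.capture(name): name is "side" or "top"; returns a dict with "image" (480x640x3 uint8, red, green, blue), "intrinsics" (3x3 intrinsics, pixels), "rvec" (rotation vector, rad) and "tvec" (3), from world to camera coordinates, as OpenCV has them. Camera axes: x right, y down, z forward; pixel columns grow to the right and rows downward; lengths in mm; the calibration is good to about 2 mm. A picture is of the moment at which its call begins. There is no depth.
- ctrl.finish_job(): hands the job in; it is judged then, once.
The state is a dict: "time_s": time; "joints": joint angles; "dq": joint speeds; "tau": joint torques, N m; "eef_pos": TCP position; "ee_rot": TCP orientation; "force": force on the tool from outside, world axes, zero at the start; "wrist_torque": the same for the moment, N m; "grip_width": opening from 0.0 (shut) to 1.0 (fully open); "grip_force": force on a finger pad.
Only numpy, scipy, OpenCV 4.12 (cv2) and the standard library are available. Lean on these libraries where they do the work, as an engineer would, in place of code of your own. Each camera call takes 0.05 s, during which the arm holds its last target. There are 200 camera calls.

### The job

Put the loose wooden turning head (the round one with a flat cut in its rim, not the rectangular printing block) onto the bare leaning shaft of the tensioning gearbox, so that its D-shaped bore matches the flat of the shaft and it sits fully home on the flange. Then turn it clockwise, seen looking down the shaft, until the steel pointer comes up against the stop post, and let go, leaving the head seated. Do not shove the printing block, the jar or the small block about.

Things in the scene. Friction and masses are not known exactly. Their poses are not given: they have to be found in the camera images.
- head: Turning head: dark teak disc 110 mm in diameter, 40 mm thick, 0.22 to 0.4 kg, with a flat (78 mm wide) cut in its rim on the +x side. From below, in the centre, a blind D bore 32 mm deep: radius 17.2 mm, its flat 9 mm from the axis on the +x side too, mouth chamfered 3 mm. A bar grip stands on top. Origin: centre of the underside; z up along the axis. Starts upright, bore down, on the table.
- bar_top (a point): Middle of the top of the turning head's pale wooden bar grip, 86 mm above head's origin on the axis; axes as head. The bar is 100 mm long (along y), 26 mm wide (along x) and 46 mm high above the disc.
- rim_flat (a point): Middle of the top edge of the flat cut in the turning head's rim: 38.9 mm in +x and 40 mm in +z from head's origin.
- stand: Tensioning gearbox, fixed to the table: dark cast wedge-shaped housing on a base plate 190 x 140 mm (x from -75 to 115), up to 147 mm high, with a sloping face. Origin on the table straight below seat; z up. Its face and shaft lean 30 degrees from vertical towards its own -x. Its place and heading differ from run to run.
- seat (a point): Where the shaft's axis meets the upper face of its steel flange (90 mm diameter), 115 mm above the table; turns with the shaft. z: up along the shaft, 30 degrees from vertical; x: towards the shaft's flat and along the pointer (14 mm wide, reaching 86 mm out at flange level). Head home: its underside on the flange, origin within about 2 mm of here, x and z axes along these (10 degrees of play each way).
- shaft_tip (a point): Middle of the shaft's free end, 30 mm along z from seat; axes as there. The shaft's radius is 16 mm with its flat 8 mm from the axis on the +x side; over the last 9 mm it tapers to radius 11 mm with the flat 4 mm from the axis.
- stop (a point): Top of the fixed steel stop post on the upper (+x) side of the gearbox's face: 12 mm thick, 75 mm from the shaft's axis, standing 16 mm above the flange's face.
- spindle (a joint): Turn of the shaft, flange and pointer in rad, growing anticlockwise as seen looking down on the shaft's tip; 0 with the pointer against the stop post (hard stop), at most 1.7. Starts between 0.75 and 1.35. Stays where it is left (friction about 0.15 N m).
- block: Rectangular wooden printing block, a bystander: 130 x 95 mm (x, y), 36 mm thick, with a pale bar grip 105 mm long along y, 30 mm wide, 34 mm high. Origin: centre of the underside. It and the turning head may stand in either one's place.
- jar: Closed glass jar, a bystander, 68 mm in diameter, 85 mm high, farther out than the head and the block. Origin: centre of the underside.
- smallblock: Small wooden printing block without a grip, a bystander, 62 x 46 x 30 mm, beside the jar. Origin: centre of the underside.
There are look-alikes about, which are no part of the job. What is shaped like the head but red is not meant.

How it is judged (in metres and radians):
On the way, in this order (a step that is already met when the one before it is completed fails the run):
1. the turning head sits fully home on the flatted shaft, the pointer not yet at the stop (distance between head and seat below 0.005 m and angle between the z axis of head and the z axis of seat, either way round below 0.07 rad and x of rim_flat in the frame of seat above 0.034 m and value of joint spindle above 0.3 rad), for 0.2 s.
2. the head, still seated, has turned the shaft until the pointer is at the stop post (value of joint spindle below 0.12 rad and distance between head and seat below 0.008 m), for 0.2 s.
At the end, for the whole second after the job is handed in: The turning head is fully home on the shaft (its underside's centre within 5 mm of the seat, axes within 4 degrees, rim flat on the pointer's side), the pointer is within 0.12 rad of the stop post, and the head is at rest and released (distance between head and seat below 0.005 m and angle between the z axis of head and the z axis of seat, either way round below 0.07 rad and x of rim_flat in the frame of seat above 0.034 m and value of joint spindle below 0.12 rad and linear speed of head below 0.02 m/s); the robot touches nothing.
It fails at once if the printing block is shoved more than 30 mm (distance of block from where it was at the start of the episode above 0.03 m).
It fails at once if the jar is shoved more than 30 mm (distance of jar from where it was at the start of the episode above 0.03 m).
It fails at once if the small block is shoved more than 30 mm (distance of smallblock from where it was at the start of the episode above 0.03 m).
It also fails if it takes over 43 s, if anything falls off the work surface, if the arm or the gripper's body presses on something with over 40 N, if the wrist force passes 120 N, or if a joint passes its speed limit or range.

## Working session

There is one attempt and no reset: what is moved stays moved. The work goes in short steps, Python scripts to look and compute and a shell command to move; the robot and the scene stay as the last step left them, time stands still between calls to the robot, and variables do not carry over. Pictures are saved under pics/ and viewed, at most 10 in all, crops included, and the job is handed in when it is done.

```bash
mkdir -p pics; ls; python3 - <<'E'
from rig import ctrl
import cv2,numpy as np
for n in ("side","top"):
    c=ctrl.capture(n); cv2.imwrite(f"pics/{n}0.png",c["image"][:,:,::-1])
    R=cv2.Rodrigues(np.array(c["rvec"]))[0]; print(n,c["intrinsics"],(-R.T@np.array(c["tvec"])).round(),R.round(2))
print(ctrl.sense())
E
```

```text
pics
side [[440.2588574    0.         311.32388925]
 [  0.         440.2588574  236.6428388 ]
 [  0.           0.           1.        ]] [ 415. -679.  697.] [[ 0.99 -0.13 -0.01]
 [-0.09 -0.62 -0.78]
 [ 0.09  0.78 -0.62]]
top [[436.70498096   0.         322.64512974]
 [  0.         436.70498096 238.77334493]
 [  0.           0.           1.        ]] [387.  38. 931.] [[ 0.02 -1.   -0.04]
 [-0.99 -0.02 -0.14]
 [ 0.14  0.04 -0.99]]
{'time_s': 0.1, 'joints': array([ 8.96601400e-01,  3.13412826e-01,  1.49834099e+00,  2.53464324e-06,
        1.33099703e+00, -2.23387812e-01]), 'dq': array([-0.00086074, -0.00142491, -0.0020922 , -0.00228039, -0.00147903,
       -0.00064965]), 'tau': array([ 2.54574879e-03, -4.12902868e+01, -2.60141104e+01, -2.56738895e-04,
        3.04308967e-03, -6.01481429e-05]), 'eef_pos': array([228.57358509, 472.3361882 , 192.09029175]), 'ee_rot': array([-2.52365957e-04,  2.23499986e-01,  9.74703761e-01, -5.21216531e-04]), 'force': array([1.46296131, 0.00620187, 0.29580504]), 'wrist_torque': array([0.0648833 , 0.01806267, 0.04910418]), 'grip_force': 0.0, 'grip_width': 0.9973885131668332}
```

View pics/side0.png

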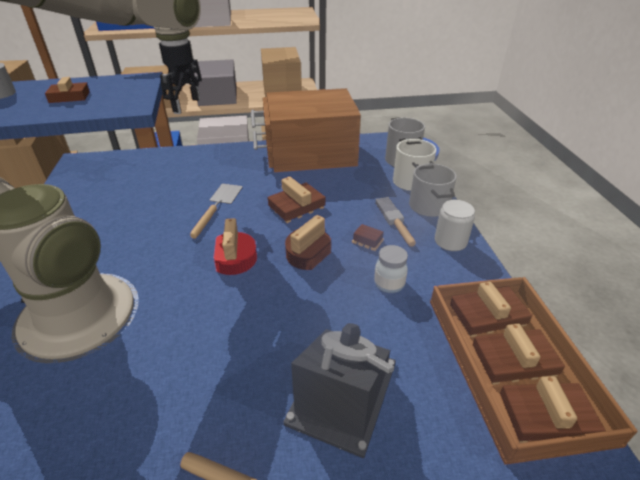

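View pics/top0.png

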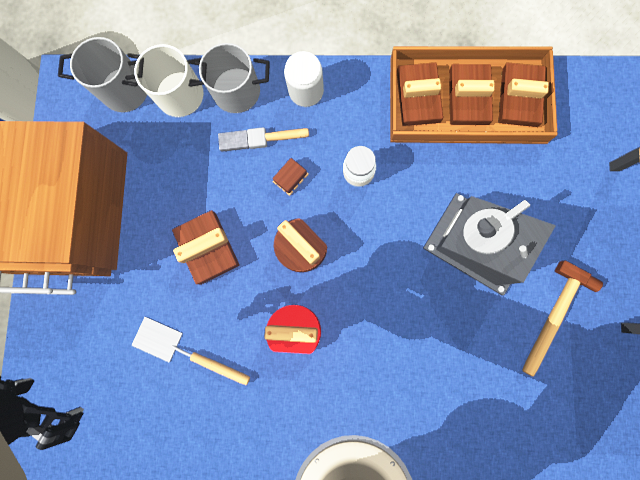

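The side view shows the head at about (308,242), the gearbox at (345,385) and the jar at (391,268). In the top view the head is at (300,245), the printing block at (205,247) and the gearbox flange at (489,230), with its pointer towards (525,207). I'll enlarge the head and the gearbox.

```bash
python3 - <<'E'
import cv2,numpy as np
t=cv2.imread("pics/top0.png");s=cv2.imread("pics/side0.png")
def c(im,x,y,w,h): return cv2.resize(im[y:y+h,x:x+w],(400,300) ,interpolation=cv2.INTER_CUBIC)
cv2.imwrite("pics/crop1.png",np.vstack([np.hstack([c(t,420,180,140,105),c(t,260,205,80,60)]),np.hstack([c(s,270,315,140,105),c(s,270,205,80,60)])]))
E
```

```text
(no output)
```

View pics/crop1.png

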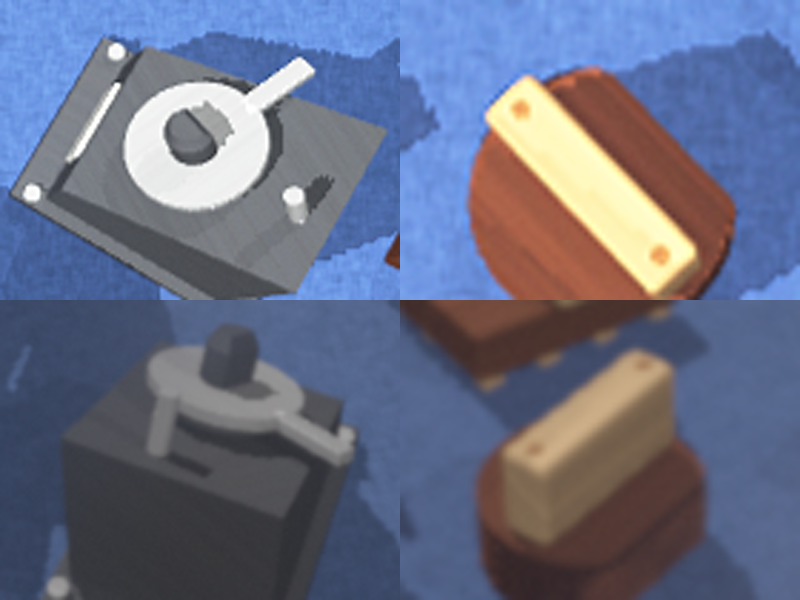

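```bash
cat > h.py <<'E'
import cv2,numpy as np
from rig import ctrl
from scipy.optimize import least_squares
from scipy.spatial.transform import Rotation as Ro
cam={}
def load():
    for n in ("side","top"):
        c=ctrl.capture(n); cam[n]=c
    return cam
def proj(n,P):
    c=cam[n]; return cv2.projectPoints(np.array(P,float).reshape(-1,1,3),np.array(c["rvec"]),np.array(c["tvec"]),np.array(c["intrinsics"]),None)[0][:,0]
def atz(n,uv,z):
    c=cam[n];R=cv2.Rodrigues(np.array(c["rvec"]))[0];o=-R.T@np.array(c["tvec"]).ravel()
    d=R.T@np.linalg.inv(c["intrinsics"])@np.array([uv[0],uv[1],1.]); return o+d*(z-o[2])/d[2]
def tri(a,b):
    return least_squares(lambda p:np.r_[proj("top",p)[0]-a,proj("side",p)[0]-b],[450,0,80])
def stand(p):
    X,Y,psi=p[:3]; R=Ro.from_euler('z',psi); return R,np.array([X,Y,0.])
def standpts(p):
    R,o=stand(p); S=R*Ro.from_euler('y',-30,degrees=True)
    f=lambda a,r,z:R.apply([0,0,115])+o+S.apply([r*np.cos(a),r*np.sin(a),z])
    return dict(seat=f(0,0,0),tip=f(0,0,30),ptr=f(p[3],86,0),stop=f(p[4],75,16),c1=R.apply([-75,-70,8])+o,c2=R.apply([-75,70,8])+o)
E
python3 - <<'E'
from h import *
load()
k=140/400; T=lambda x,y:np.array([420+x*k,180+y*k]);S=lambda x,y:np.array([270+x*k,315+(y-300)*k])
h=lambda x,y:np.array([260+(x-400)/5,205+y/5]);hs=lambda x,y:np.array([270+(x-400)/5,205+(y-300)/5])
a,b=h(521,107),h(660,255);c,d=hs(641,366),hs(534,449)
for z in(atz("top",a,86),atz("top",b,86),atz("side",c,86),atz("side",d,86)):print(z.round(1))
for q,w in((a,c),(b,c),(a,d),(b,d)):
  r=tri(q,w);print(r.x.round(1),r.cost)
obs=[("top","seat",T(196,147)),("top","stop",T(292,192)),("top","ptr",T(308,66)),("top","c1",T(105,37)),("top","c2",T(10,197)),
("side","stop",S(168,400)),("side","tip",S(231,334)),("side","seat",S(226,381)),("side","ptr",S(345,447))]
def res(p):
  P=standpts(p); return np.concatenate([proj(n,P[k])[0]-o for n,k,o in obs])
for psi0 in(0,1.5,3,-1.5):
  r=least_squares(res,[430,-330,psi0,1.,0.],loss='soft_l1');print(r.cost,r.x.round(3))
  if r.cost<30:
    for o,e in zip(obs,r.fun.reshape(-1,2)):print(o[:2],e.round(1))
    print({k:v.round(1) for k,v in standpts(r.x).items()})
for n,q,w in(("stop",T(292,192),S(168,400)),("ptr",T(308,66),S(345,447)),("seat",T(196,147),S(226,381))):
  r=tri(q,w);print(n,r.x.round(1),r.cost)
E
```

```text
[531.8 148.2  86. ]
[474.4  91.7  86. ]
[532.3 145.7  86. ]
[476.1  90.5  86. ]
[532.4 148.5  83.9] 0.013398267460180142
[493.4  89.4 123.8] 176.3307193665942
[514.6 154.   40.1] 168.6281963980772
[475.3  91.8  84.9] 0.17261320319096726
151.04842120437783 [ 5.33351e+02 -2.38682e+02 -1.06700e+00  4.30000e-02  5.20500e+00]
232.9811262041129 [ 538.66  -241.466   24.07   -25.172 -128.683]
151.0484210117188 [ 533.327 -238.681   24.066  169.69  -503.733]
182.93784930689256 [ 525.418 -228.077   27.697  355.043  290.497]
stop [ 488.5 -281.3  159.4] 0.6517700398571992
ptr [ 576.5 -305.2  134.5] 0.4738039457490088
seat [ 526.6 -239.7  114. ] 1.0872697852188131
```

```bash
python3 - <<'E'
from h import *
load()
k=140/400; T=lambda x,y:np.array([420+x*k,180+y*k]);S=lambda x,y:np.array([270+x*k,315+(y-300)*k])
obs=[("top","seat",T(196,147)),("top","stop",T(292,192)),("top","ptr",T(308,66)),("top","c2",T(105,37)),("top","c1",T(10,197)),
("side","stop",S(168,400)),("side","tip",S(231,334)),("side","seat",S(226,381)),("side","ptr",S(345,447))]
def res(p):
  P=standpts(p); return np.concatenate([proj(n,P[k])[0]-o for n,k,o in obs])
r=least_squares(res,[526,-240,-2.31,1.,0.],loss='soft_l1');print(r.cost,r.x.round(3))
for o,e in zip(obs,r.fun.reshape(-1,2)):print(o[:2],e.round(1))
print({k:v.round(1) for k,v in standpts(r.x).items()})
E
```

```text
5.805619378736092 [ 5.25595e+02 -2.39391e+02 -2.09700e+00  1.13200e+00 -1.50000e-01]
('top', 'seat') [ 0.1 -0.7]
('top', 'stop') [2.2 0.9]
('top', 'ptr') [ 0.1 -0.9]
('top', 'c2') [-0.4  0.4]
('top', 'c1') [ 0.3 -0.2]
('side', 'stop') [ 0.4 -2.3]
('side', 'tip') [ 0.4 -1. ]
('side', 'seat') [-1.6 -0.2]
('side', 'ptr') [-0.2  1. ]
{'seat': array([ 525.6, -239.4,  115. ]), 'tip': array([ 533.1, -226.4,  141. ]), 'ptr': array([ 577. , -305.8,  133.3]), 'stop': array([ 487.7, -282.4,  165.9]), 'c1': array([ 502.7, -139.4,    8. ]), 'c2': array([ 623.8, -209.7,    8. ])}
```

```bash
cat >> h.py <<'E'
HEAD=np.array([503.8,119.2]); HPSI=np.arctan2(112.4/2,113.5/2)-np.pi/2  # head x heading
SP=[525.6,-239.4,-2.097,1.132,-.15]
def headR(): return Ro.from_euler('z',HPSI)
def seatR(a=None):
    return Ro.from_euler('z',SP[2])*Ro.from_euler('y',-30,degrees=True)*Ro.from_euler('z',SP[3] if a is None else a)
SEAT=np.array([SP[0],SP[1],115.])
FLIP=Ro.from_matrix(np.array([[0,1,0],[1,0,0],[0,0,-1.]]).T)  # tool axes in head frame: x=hy,y=hx,z=-hz
def cur():
    s=ctrl.sense();q=s["ee_rot"];return s,np.array(s["eef_pos"]),Ro.from_quat([q[1],q[2],q[3],q[0]])
def go(P,R):
    s,p,r=cur(); print("t",round(s["time_s"],2),"p",p.round(1),"q",s["joints"].round(2),"F",s["force"].round(1),"grip",round(s["grip_width"],3),round(s["grip_force"],1))
    print("shift(now axes)",r.inv().apply(P-p).round(1),"shift(target axes)",R.inv().apply(P-p).round(1),"turn/6deg",(np.degrees((r.inv()*R).as_rotvec())/6).round(2))
E
python3 - <<'E'
from h import *
print(np.degrees(HPSI)); go(np.r_[HEAD,150.],headR()*FLIP)
print(seatR().as_matrix().round(2), np.degrees((FLIP.inv()*headR().inv()*seatR()*FLIP).as_rotvec())/6)
E
```

```text
-45.2789945079087
t 0.3 p [228.7 472.5 192.4] q [ 0.9   0.31  1.5   0.    1.33 -0.22] F [ 0.1 -0.3 -0.7] grip 0.997 0.0
shift(now axes) [-401.6 -198.1   42.5] shift(target axes) [-53.1 444.6  42.4] turn/6deg [-0.    0.   18.24]
[[ 0.6   0.76  0.25]
 [-0.77  0.46  0.43]
 [ 0.21 -0.45  0.87]] [-1.7233553  -4.70027367  1.63023776]
```

```bash
python3 -m inch '-36 -18 0 0 0 0;-36 -18 0 0 0 0;-36 -18 0 0 0 0;-36 -18 0 0 0 0;-36 -18 0 0 0 0;-36 -18 0 0 0 0;-36 -18 0 0 0 0;-36 -18 0 0 0 0;-36 -18 0 0 0 0;-36 -18 0 0 0 0' 1 60
python3 -m inch '-20 -9 0 0 0 1.1;-20 -9 0 0 0 1.1;0 0 0 0 0 1.1;0 0 0 0 0 1.1;0 0 0 0 0 1.1;0 0 0 0 0 1.1;0 0 0 0 0 1.1;0 0 0 0 0 1.1;0 0 0 0 0 1.1;0 0 0 0 0 1.1'
python3 -m inch '0 0 0 0 0 1.1;0 0 0 0 0 1.1;0 0 0 0 0 1.1;0 0 0 0 0 1.1;0 0 0 0 0 1.1;0 0 0 0 0 1.1;0 0 0 0 0 0.6;0 0 0 0 0 0;0 0 0 0 0 0;0 0 0 0 0 0'
python3 - <<'E'
from h import *
go(np.r_[HEAD,50.],headR()*FLIP)
E
```

```text
time_s: 1.13
eef_pos: [475.2, 151.8, 192.7]
ee_rot: [0.0, 0.224, 0.975, 0.0]
force: [0.2, 0.8, 0.0]
grip_width: 1.001
grip_force: 0.0
time_s: 1.97
eef_pos: [500.5, 118.5, 192.5]
ee_rot: [-0.0, 0.72, 0.694, -0.0]
force: [-0.0, 0.4, 0.2]
grip_width: 0.999
grip_force: 0.0
time_s: 2.8
eef_pos: [500.5, 118.5, 192.6]
ee_rot: [-0.0, 0.924, 0.383, -0.0]
force: [-0.0, 0.1, 0.5]
grip_width: 1.005
grip_force: 0.0
t 2.8 p [500.5 118.5 192.6] q [ 0.    0.29  1.53 -0.    1.32  0.79] F [-0.   0.1  0.5] grip 1.005 0.0
shift(now axes) [  2.8   1.9 142.6] shift(target axes) [  2.8   1.9 142.6] turn/6deg [-0.    0.    0.06]
```

```bash
python3 -m inch '2.8 1.9 15 0 0 0;0 0 15 0 0 0;0 0 15 0 0 0;0 0 15 0 0 0;0 0 15 0 0 0;0 0 15 0 0 0;0 0 15 0 0 0;0 0 15 0 0 0;0 0 14 0 0 0;0 0 8 0 0 0'
python3 -m inch '0 0 0 0 0 0;0 0 0 0 0 0;0 0 0 0 0 0;0 0 0 0 0 0;0 0 0 0 0 0;0 0 0 0 0 0;0 0 0 0 0 0;0 0 0 0 0 0;0 0 0 0 0 0;0 0 0 0 0 0' 0 60
python3 - <<'E'
from h import *
load()
cv2.imwrite("pics/g1.png",np.hstack([cv2.resize(cam["top"]["image"][170:320,220:370,::-1],(400,400)),cv2.resize(cam["side"]["image"][150:300,230:380,::-1],(400,400))]))
go(np.r_[HEAD,50.],headR()*FLIP)
E
```

```text
time_s: 3.63
eef_pos: [503.2, 119.2, 49.2]
ee_rot: [-0.0, 0.924, 0.383, -0.001]
force: [-0.4, 0.4, -0.4]
grip_width: 1.001
grip_force: 0.0
time_s: 4.47
eef_pos: [503.8, 119.2, 50.6]
ee_rot: [0.0, 0.924, 0.382, 0.0]
force: [-0.6, -0.7, 0.1]
grip_width: -0.003
grip_force: 0.0
t 4.57 p [503.8 119.2  50.6] q [ 0.01  0.46  1.69 -0.    0.99  0.79] F [-0.5 -0.1  0. ] grip -0.0 0.0
shift(now axes) [-0.  -0.   0.6] shift(target axes) [-0.  -0.   0.6] turn/6deg [0.   0.   0.04]
```

View pics/g1.png

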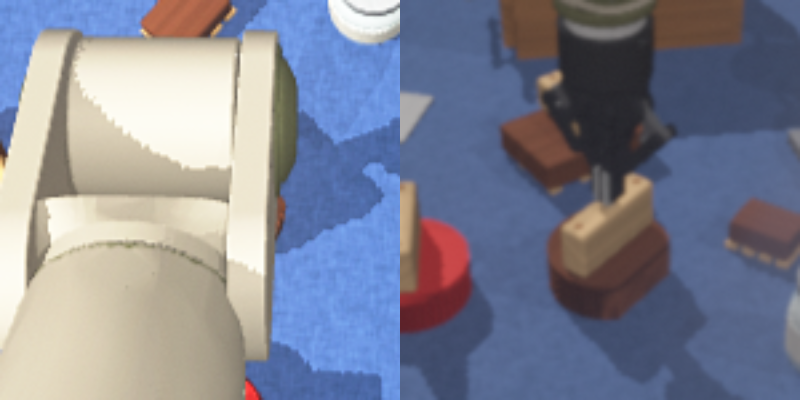

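The side crop shows the fingers shut and empty at about (608,195) in the crop, with the bar hardly moved. Either they ended above the bar or they passed behind it. I'll check this by projection.

```bash
python3 - <<'E'
from h import *
load()
for z in (50,69,86,100,124,150,200): 
  for d in (0,-25):
    p=np.array([503.8,119.2,z])+d*np.array([.7,-.71,0]); print(z,d,((proj("side",p)[0]-[230,150])*400/150+[400,0]).round())
cv2.imwrite("pics/g2.png",cv2.resize(cam["side"]["image"][140:280,240:400,::-1],(800,700),interpolation=cv2.INTER_CUBIC)[:600])
E
```

```text
50 0 [607. 235.]
50 -25 [585. 225.]
69 0 [607. 218.]
69 -25 [585. 208.]
86 0 [607. 203.]
86 -25 [584. 192.]
100 0 [606. 190.]
100 -25 [584. 179.]
124 0 [606. 167.]
124 -25 [583. 156.]
150 0 [605. 141.]
150 -25 [582. 131.]
200 0 [604.  89.]
200 -25 [580.  79.]
```

View pics/g2.png

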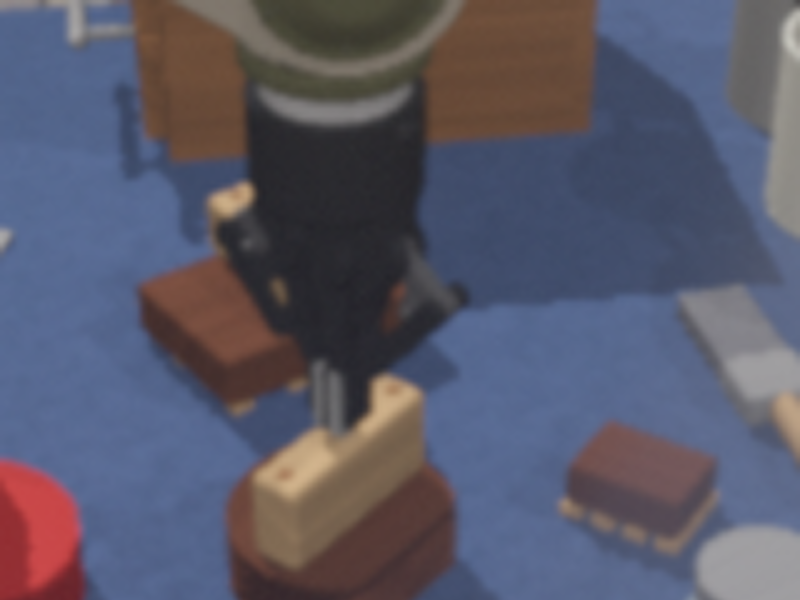

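```bash
python3 - <<'E'
from h import *
load()
for z in (150,192.6,211,228,265):
  for d in (-42,0,42): print(z,d,*[proj(n,np.array([228.7,472.5,z])+d*np.array([.436,.9,0]))[0].round() for n in("side","top")])
cv2.imwrite("pics/s0.png",np.hstack([cv2.resize(cv2.imread("pics/side0.png")[20:140,120:240],(400,400)),cv2.resize(cv2.imread("pics/top0.png")[350:470,0:120],(400,400))]))
E
```

```text
150 -42 [185. 146.] [110. 398.]
150 0 [193. 140.] [ 90. 387.]
150 42 [200. 133.] [ 70. 375.]
192.6 -42 [182. 132.] [ 96. 404.]
192.6 0 [190. 125.] [ 75. 392.]
192.6 42 [198. 119.] [ 54. 380.]
211 -42 [180. 125.] [ 90. 407.]
211 0 [189. 119.] [ 68. 394.]
211 42 [197. 113.] [ 47. 382.]
228 -42 [179. 119.] [ 84. 409.]
228 0 [188. 113.] [ 62. 396.]
228 42 [196. 107.] [ 40. 384.]
265 -42 [176. 105.] [ 70. 415.]
265 0 [185.  99.] [ 46. 402.]
265 42 [193.  93.] [ 23. 388.]
```

View pics/s0.png

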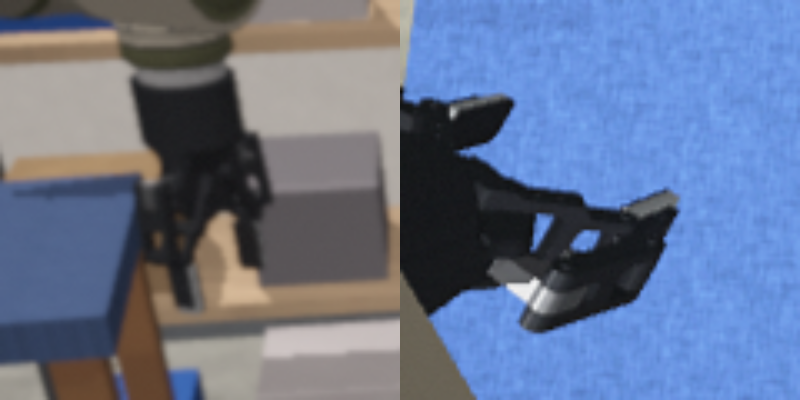

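The shut tips sit at about (340,438) in that crop, which puts them near z=86, although the reported TCP z is 50. The start picture agrees: tips at about (185,105) in the side view and (45,406) in the top view, near z=255. So the real tips end about 36 mm short of the reported TCP. I'll open, go lower and watch the force.

```bash
python3 -m inch '0 0 -3 0 0 0;0 0 0 0 0 0;0 0 0 0 0 0;0 0 0 0 0 0;0 0 0 0 0 0;0 0 0 0 0 0;0 0 0 0 0 0;0 0 0 0 0 0;0 0 0 0 0 0;0 0 0 0 0 0' 1 60
python3 -m inch '0 0 6 0 0 0;0 0 6 0 0 0;0 0 6 0 0 0;0 0 5 0 0 0;0 0 5 0 0 0;0 0 5 0 0 0;0 0 0 0 0 0;0 0 0 0 0 0;0 0 0 0 0 0;0 0 0 0 0 0'
python3 -m inch '0 0 0 0 0 0;0 0 0 0 0 0;0 0 0 0 0 0;0 0 0 0 0 0;0 0 0 0 0 0;0 0 0 0 0 0;0 0 0 0 0 0;0 0 0 0 0 0;0 0 0 0 0 0;0 0 0 0 0 0' 0 80
python3 - <<'E'
from h import *
load()
cv2.imwrite("pics/g3.png",cv2.resize(cam["side"]["image"][150:270,240:400,::-1],(800,600),interpolation=cv2.INTER_CUBIC))
go(np.r_[HEAD,15.],headR()*FLIP)
E
```

```text
time_s: 5.6
eef_pos: [503.8, 119.2, 53.6]
ee_rot: [0.0, 0.924, 0.382, -0.0]
force: [0.2, 1.2, 0.8]
grip_width: 0.997
grip_force: 0.0
time_s: 6.43
eef_pos: [504.0, 119.2, 20.9]
ee_rot: [0.0, 0.924, 0.382, 0.0]
force: [0.3, 0.4, 0.1]
grip_width: 1.0
grip_force: 0.0
time_s: 7.27
eef_pos: [503.8, 119.3, 20.9]
ee_rot: [-0.0, 0.924, 0.382, 0.0]
force: [-2.6, 1.0, 5.6]
grip_width: 0.29
grip_force: 79.5
t 7.37 p [503.8 119.3  20.9] q [0.01 0.5  1.72 0.   0.92 0.79] F [-3.8  0.8  5.4] grip 0.287 79.5
shift(now axes) [-0.1  0.1  5.9] shift(target axes) [-0.1  0.1  5.9] turn/6deg [-0.   -0.    0.04]
```

View pics/g3.png

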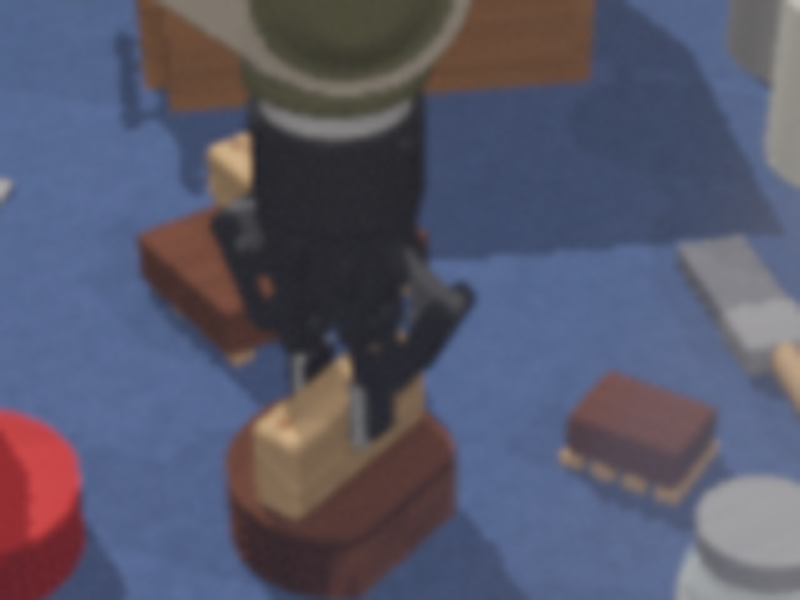

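The side view shows the pads on both sides of the bar at about (365,440), with an opening of 0.287 × 85 ≈ 24 mm and a grip of 80 N. The head is held. I'll lift, carry and tilt.

```bash
python3 -m inch '0 0 -6 0 0 0;0 0 -14 0 0 0;0 0 -20 0 0 0;0 0 -25 0 0 0;0 0 -30 0 0 0;0 0 -30 0 0 0;0 0 -25 0 0 0;0 0 -20 0 0 0;0 0 -14 0 0 0;0 0 -6 0 0 0' 0 110
python3 -m inch '-8 11 0 0 0 0;-15 21 0 0 0 0;-21 30 0 0 0 0;-23 32 0 0 0 0;-24 34 0 0 0 0;-24 34 0 0 0 0;-24 33 0 0 0 0;-22 30 0 0 0 0;-15 20 0 0 0 0;-7 10 0 0 0 0'
python3 -m inch '0 0 0 -0.17 -0.47 0.16;0 0 0 -0.17 -0.47 0.16;0 0 0 -0.17 -0.47 0.16;0 0 0 -0.17 -0.47 0.16;0 0 0 -0.17 -0.47 0.16;0 0 0 -0.17 -0.47 0.16;0 0 0 -0.17 -0.47 0.16;0 0 0 -0.17 -0.47 0.16;0 0 0 -0.17 -0.47 0.16;0 0 0 -0.19 -0.47 0.19'
python3 - <<'E'
from h import *
load()
R=seatR();hz=R.apply([0,0,1]); go(SEAT+hz*110.9,R*FLIP)
s,p,r=cur(); H=r*FLIP.inv(); z=H.apply([0,0,1])
for nm,o in(("A",p-20.9*z),("B",p+[0,0,33.1]-54*z)):
  print(nm,o.round(1))
  for n in("side","top"): print(n,proj(n,[o+H.apply(v) for v in([0,0,86],[0,50,86],[0,-50,86],[39,0,40],[0,55,0],[0,-55,0])]).round().tolist())
t=cam["top"]["image"][150:300,400:600,::-1];sd=cam["side"]["image"][260:410,270:470,::-1]
cv2.imwrite("pics/h1.png",np.hstack([cv2.resize(t,(400,300)),cv2.resize(sd,(400,300))]))
cv2.imwrite("pics/h1f.png",cam["side"]["image"][:,:,::-1]);cv2.imwrite("pics/h1t.png",cam["top"]["image"][:,:,::-1])
E
```

```text
time_s: 8.2
eef_pos: [504.4, 119.1, 212.5]
ee_rot: [0.001, 0.924, 0.382, 0.001]
force: [-1.0, -0.6, -2.9]
grip_width: 0.285
grip_force: 108.3
time_s: 9.03
eef_pos: [554.1, -193.8, 209.1]
ee_rot: [-0.001, 0.925, 0.381, -0.001]
force: [-0.3, 0.0, -2.9]
grip_width: 0.286
grip_force: 108.5
time_s: 9.87
eef_pos: [554.6, -189.6, 209.9]
ee_rot: [0.176, 0.921, 0.29, -0.191]
force: [-0.3, 0.2, -2.5]
grip_width: 0.281
grip_force: 108.6
t 9.97 p [ 554.7 -188.6  208.7] q [-0.28  0.57  1.18 -0.51  1.54  0.73] F [ 0.4  0.1 -2.8] grip 0.284 108.6
shift(now axes) [-3.4  1.9 -0.5] shift(target axes) [-3.4  1.9 -0.5] turn/6deg [ 0.01 -0.    0.08]
A [ 549.5 -197.6  190.6]
side [[370.0, 238.0], [389.0, 238.0], [350.0, 239.0], [384.0, 274.0], [379.0, 288.0], [337.0, 294.0]]
top [[469.0, 185.0], [450.0, 166.0], [490.0, 206.0], [494.0, 184.0], [459.0, 189.0], [500.0, 231.0]]
B [ 541.2 -212.   195. ]
side [[367.0, 243.0], [386.0, 242.0], [347.0, 243.0], [382.0, 279.0], [377.0, 292.0], [333.0, 299.0]]
top [[479.0, 190.0], [459.0, 170.0], [501.0, 211.0], [504.0, 188.0], [468.0, 193.0], [510.0, 236.0]]
```

View pics/h1f.png

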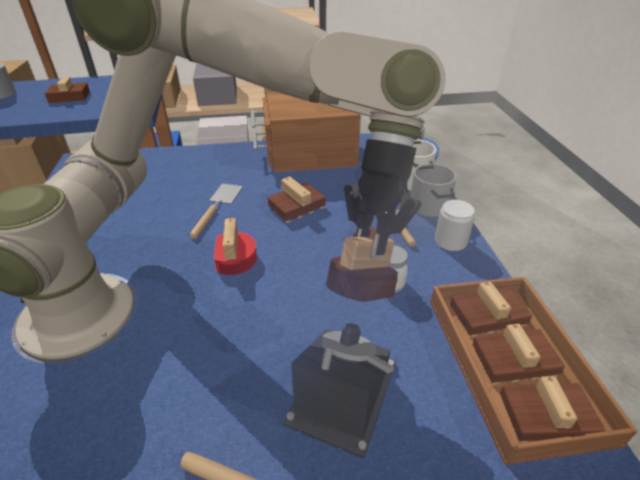

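The head is held tilted in the side view: bar top near (367,241), disc bottom near (362,297), and the shaft below at (350,332). I'll overlay both offset hypotheses on enlarged crops of both views.

```bash
python3 - <<'E'
from h import *
load()
s,p,r=cur(); H=r*FLIP.inv(); z=H.apply([0,0,1]); t=np.linspace(0,2*np.pi,60)
ims=[]
for n,(x0,y0) in(("top",(430,150)),("side",(310,210))):
  im=cv2.resize(np.ascontiguousarray(cam[n]["image"][y0:y0+150,x0:x0+100,::-1]),(400,600),interpolation=cv2.INTER_CUBIC)
  def pl(P,col):
    q=((proj(n,P)-[x0,y0]+.5)*4); cv2.polylines(im,[np.round(q).astype(np.int32)],True,col,1)
  for o,col in((p-20.9*z,(0,255,0)),(p+[0,0,33.1]-54*z,(0,0,255))):
    pl([o+H.apply([a*13,b*50,86]) for a,b in((1,1),(1,-1),(-1,-1),(-1,1))],col)
    for zz in(0,40): pl([o+H.apply([min(55*np.cos(a),38.9),55*np.sin(a),zz]) for a in t],col)
  S=seatR(); 
  pl([SEAT+S.apply([45*np.cos(a),45*np.sin(a),0]) for a in t],(255,255,0))
  pl([SEAT+S.apply([11*np.cos(a),11*np.sin(a),30]) for a in t],(255,255,0))
  pl([SEAT+S.apply(v) for v in([40,7,0],[86,7,0],[86,-7,0],[40,-7,0])],(255,255,0))
  ims.append(im)
cv2.imwrite("pics/h2.png",np.hstack(ims)); go(SEAT,S*FLIP)
E
```

```text
t 10.07 p [ 554.6 -189.9  210. ] q [-0.29  0.57  1.18 -0.51  1.54  0.73] F [-0.8  0.8 -1.8] grip 0.283 108.6
shift(now axes) [ -2.4   0.6 111. ] shift(target axes) [ -2.1   0.7 111. ] turn/6deg [ 0.01 -0.02  0.06]
```

View pics/h2.png

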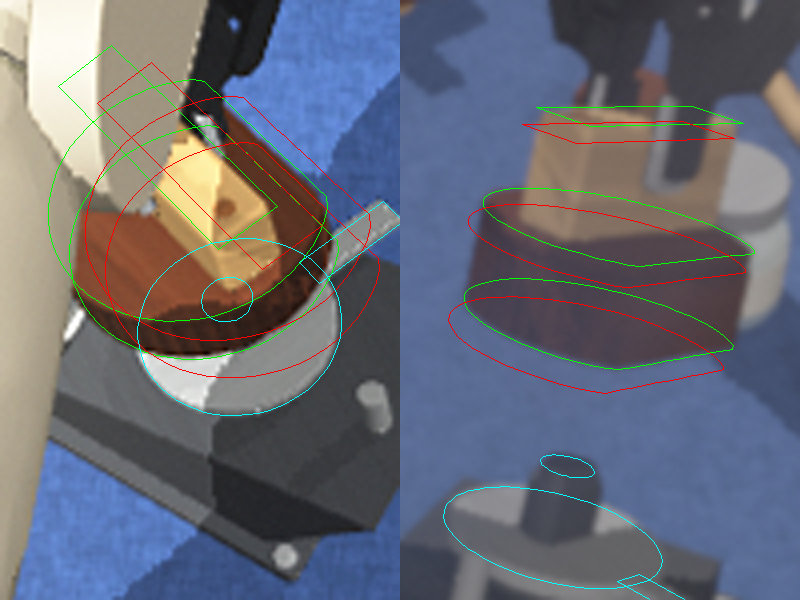

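In the overlay the green outline (tool-length offset) fits the head in both views: disc edge (328,190) and bar end (275,207) in the top crop, lower rim (735,348) in the side crop. The gearbox model in cyan also fits. I'll descend along the shaft.

```bash
python3 -m inch '-2 0.6 5 0 0 0;0 0 7 0 0 0;0 0 8 0 0 0;0 0 8 0 0 0;0 0 8 0 0 0;0 0 7 0 0 0;0 0 6 0 0 0;0 0 3 0 0 0;0 0 0 0 0 0;0 0 0 0 0 0'
python3 -m inch '0 0 2 0 0 0;0 0 2 0 0 0;0 0 2 0 0 0;0 0 2 0 0 0;0 0 2 0 0 0;0 0 1 0 0 0;0 0 1 0 0 0;0 0 0 0 0 0;0 0 0 0 0 0;0 0 0 0 0 0'
python3 - <<'E'
from h import *
R=seatR();hz=R.apply([0,0,1]); go(SEAT+hz*20.9,R*FLIP)
s,p,r=cur();print(r.inv().apply(s["force"]),s["wrist_torque"])
E
```

```text
time_s: 10.9
eef_pos: [540.6, -214.5, 166.7]
ee_rot: [0.175, 0.921, 0.29, -0.19]
force: [0.1, -0.3, -2.2]
grip_width: 0.283
grip_force: 108.6
time_s: 11.73
eef_pos: [537.5, -219.7, 156.3]
ee_rot: [0.175, 0.921, 0.29, -0.19]
force: [0.8, 0.0, -3.2]
grip_width: 0.283
grip_force: 108.6
t 11.73 p [ 537.5 -219.7  156.3] q [-0.34  0.58  1.3  -0.52  1.39  0.75] F [ 0.8  0.  -3.2] grip 0.283 108.6
shift(now axes) [ 0.4 -0.8 26.4] shift(target axes) [ 0.5 -0.7 26.4] turn/6deg [ 0.02 -0.01  0.04]
[ 2.03786135 -0.24516587  2.58599928] [ 0.45281216 -0.24422093  0.00368944]
```

```bash
python3 -m inch '0 0 1.5 0 0 0;0 0 1.5 0 0 0;0 0 1.5 0 0 0;0 0 1.5 0 0 0;0 0 1.5 0 0 0;0 0 1.5 0 0 0;0 0 1 0 0 0;0 0 0 0 0 0;0 0 0 0 0 0;0 0 0 0 0 0'
python3 - <<'E'
from h import *
R=seatR();hz=R.apply([0,0,1]); go(SEAT+hz*20.9,R*FLIP)
s,p,r=cur();print(r.inv().apply(s["force"]),r.inv().apply(s["wrist_torque"]))
E
```

```text
time_s: 12.57
eef_pos: [535.4, -224.0, 147.4]
ee_rot: [0.175, 0.921, 0.291, -0.19]
force: [4.9, 0.1, -5.3]
grip_width: 0.281
grip_force: 108.6
t 12.57 p [ 535.4 -224.   147.4] q [-0.35  0.58  1.32 -0.53  1.37  0.75] F [ 4.9  0.1 -5.3] grip 0.281 108.6
shift(now axes) [ 0.1 -0.9 16.3] shift(target axes) [ 0.1 -0.8 16.3] turn/6deg [ 0.03 -0.02  0.04]
[6.17741487 1.7412048  3.32655775] [-0.24670827  1.487071    0.01987867]
```

```bash
python3 -m inch '1 0 0.5 0 0 0;0 0 1 0 0 0;0 0 1 0 0 0;0 0 1 0 0 0;0 0 1 0 0 0;0 0 1 0 0 0;0 0 1 0 0 0;0 0 1 0 0 0;0 0 0.5 0 0 0;0 0 0 0 0 0'
python3 - <<'E'
from h import *
R=seatR();hz=R.apply([0,0,1]); go(SEAT+hz*20.9,R*FLIP)
s,p,r=cur();print(r.inv().apply(s["force"]),r.inv().apply(s["wrist_torque"]))
E
```

```text
time_s: 13.4
eef_pos: [533.6, -227.1, 140.0]
ee_rot: [0.175, 0.921, 0.29, -0.191]
force: [0.7, -0.3, -3.8]
grip_width: 0.286
grip_force: 108.7
t 13.4 p [ 533.6 -227.1  140. ] q [-0.35  0.59  1.33 -0.53  1.35  0.76] F [ 0.7 -0.3 -3.8] grip 0.286 108.7
shift(now axes) [-0.5 -0.6  8. ] shift(target axes) [-0.5 -0.6  8.1] turn/6deg [ 0.02 -0.01  0.04]
[ 2.08064982 -0.1698223   3.30908633] [0.06499656 0.71312293 0.0253097 ]
```

Force is back to the hanging weight only, so the D engages. I'll continue to contact.

```bash
python3 -m inch '0 0 1 0 0 0;0 0 1 0 0 0;0 0 1 0 0 0;0 0 1 0 0 0;0 0 1 0 0 0;0 0 1 0 0 0;0 0 1 0 0 0;0 0 0 0 0 0;0 0 0 0 0 0;0 0 0 0 0 0'
python3 - <<'E'
from h import *
R=seatR();hz=R.apply([0,0,1]); go(SEAT+hz*20.9,R*FLIP)
s,p,r=cur();print(r.inv().apply(s["force"]),r.inv().apply(s["wrist_torque"]))
E
```

```text
time_s: 14.23
eef_pos: [532.0, -230.1, 134.0]
ee_rot: [0.175, 0.921, 0.29, -0.19]
force: [0.8, -0.2, -4.0]
grip_width: 0.286
grip_force: 108.7
t 14.23 p [ 532.  -230.1  134. ] q [-0.36  0.59  1.34 -0.53  1.34  0.76] F [ 0.8 -0.2 -4. ] grip 0.286 108.7
shift(now axes) [-0.6 -0.6  1.2] shift(target axes) [-0.6 -0.6  1.2] turn/6deg [ 0.02 -0.01  0.04]
[ 2.28650044 -0.22009818  3.36256342] [ 0.20968444  0.58464074 -0.0238844 ]
```

```bash
python3 -m inch '0 0 0.7 0 0 0;0 0 0.7 0 0 0;0 0 0.7 0 0 0;0 0 0.7 0 0 0;0 0 0 0 0 0;0 0 0 0 0 0;0 0 0 0 0 0;0 0 0 0 0 0;0 0 0 0 0 0;0 0 0 0 0 0'
python3 - <<'E'
from h import *
R=seatR();hz=R.apply([0,0,1]); go(SEAT+hz*20.9,R*FLIP)
s,p,r=cur();print(r.inv().apply(s["force"]),r.inv().apply(s["wrist_torque"]))
E
```

```text
time_s: 15.07
eef_pos: [532.2, -230.4, 133.4]
ee_rot: [0.176, 0.921, 0.29, -0.189]
force: [3.0, 8.7, 8.6]
grip_width: 0.28
grip_force: 110.9
t 15.07 p [ 532.2 -230.4  133.4] q [-0.36  0.59  1.34 -0.53  1.33  0.76] F [3.  8.7 8.6] grip 0.28 110.9
shift(now axes) [-0.9 -0.9  0.6] shift(target axes) [-0.9 -0.9  0.6] turn/6deg [ 0.04 -0.03  0.03]
[  2.47911256  -3.01435985 -11.90846626] [ 1.09122684  0.34089104 -0.03073611]
```

Contact at the expected depth, with about 15 N of seating force: the head is home. I'll turn clockwise, which is positive about tool z.

```bash
python3 -m inch '0 0 0 0 0 0.3;0 0 0 0 0 0.6;0 0 0 0 0 0.6;0 0 0 0 0 0.6;0 0 0 0 0 0.6;0 0 0 0 0 0.6;0 0 0 0 0 0.6;0 0 0 0 0 0.6;0 0 0 0 0 0.5;0 0 0 0 0 0'
python3 - <<'E'
from h import *
R=seatR();hz=R.apply([0,0,1]); go(SEAT+hz*20.9,R*FLIP)
s,p,r=cur();print(r.inv().apply(s["force"]),r.inv().apply(s["wrist_torque"]))
E
```

```text
time_s: 15.9
eef_pos: [532.2, -230.8, 133.6]
ee_rot: [0.219, 0.965, 0.041, -0.137]
force: [3.8, 6.8, 8.8]
grip_width: 0.284
grip_force: 110.6
t 15.9 p [ 532.2 -230.8  133.6] q [-0.36  0.59  1.34 -0.53  1.33  1.29] F [3.8 6.8 8.8] grip 0.284 110.6
shift(now axes) [-1.1 -0.7  0.6] shift(target axes) [-0.6 -1.2  0.6] turn/6deg [ 0.04 -0.04 -5.  ]
[  1.2637754   -2.02503422 -11.48884895] [ 0.81808646 -0.324168    0.12953127]
```

```bash
python3 -m inch '0 0 0 0 0 0.5;0 0 0 0 0 0.6;0 0 0 0 0 0.6;0 0 0 0 0 0.6;0 0 0 0 0 0.6;0 0 0 0 0 0.6;0 0 0 0 0 0.6;0 0 0 0 0 0.5;0 0 0 0 0 0.4;0 0 0 0 0 0'
python3 - <<'E'
from h import *
R=seatR();hz=R.apply([0,0,1]); go(SEAT+hz*20.9,R*FLIP)
s,p,r=cur();print(r.inv().apply(s["force"]),r.inv().apply(s["wrist_torque"]))
E
python3 -m inch '0 0 0 0 0 0.25;0 0 0 0 0 0.25;0 0 0 0 0 0.25;0 0 0 0 0 0.25;0 0 0 0 0 0.25;0 0 0 0 0 0.2;0 0 0 0 0 0.15;0 0 0 0 0 0;0 0 0 0 0 0;0 0 0 0 0 0'
python3 - <<'E'
from h import *
R=seatR();hz=R.apply([0,0,1]); go(SEAT+hz*20.9,R*FLIP)
s,p,r=cur();print(r.inv().apply(s["force"]),r.inv().apply(s["wrist_torque"]))
E
```

```text
time_s: 16.73
eef_pos: [532.1, -230.9, 133.7]
ee_rot: [0.248, 0.943, -0.21, -0.076]
force: [1.9, 7.3, 9.9]
grip_width: 0.283
grip_force: 110.7
t 16.73 p [ 532.1 -230.9  133.7] q [-0.36  0.59  1.34 -0.53  1.33  1.81] F [1.9 7.3 9.9] grip 0.283 110.7
shift(now axes) [-1.3 -0.3  0.6] shift(target axes) [-0.4 -1.2  0.6] turn/6deg [ 0.03 -0.04 -9.99]
[ -1.79560537  -1.47161924 -12.23559089] [ 0.34223007 -0.74385941  0.20125844]
time_s: 17.57
eef_pos: [532.1, -231.1, 133.8]
ee_rot: [0.253, 0.922, -0.287, -0.055]
force: [2.9, 6.4, 9.4]
grip_width: 0.283
grip_force: 110.6
t 17.57 p [ 532.1 -231.1  133.8] q [-0.36  0.59  1.34 -0.53  1.33  1.98] F [2.9 6.4 9.4] grip 0.283 110.6
shift(now axes) [-1.5 -0.2  0.6] shift(target axes) [-0.3 -1.5  0.6] turn/6deg [  0.03  -0.05 -11.57]
[ -0.77984395  -1.30562778 -11.63087295] [ 0.05709993 -0.67461497 -0.08976264]
```

```bash
python3 -m inch '0 0 0 0 0 0.2;0 0 0 0 0 0.2;0 0 0 0 0 0.2;0 0 0 0 0 0.2;0 0 0 0 0 0.1;0 0 0 0 0 0.1;0 0 0 0 0 0;0 0 0 0 0 0;0 0 0 0 0 0;0 0 0 0 0 0'
python3 - <<'E'
from h import *
R=seatR();hz=R.apply([0,0,1]); go(SEAT+hz*20.9,R*FLIP)
s,p,r=cur();print(r.inv().apply(s["force"]),r.inv().apply(s["wrist_torque"]))
E
```

```text
time_s: 18.4
eef_pos: [532.3, -231.2, 133.9]
ee_rot: [0.256, 0.906, -0.335, -0.041]
force: [4.1, 6.3, 10.2]
grip_width: 0.284
grip_force: 110.6
t 18.4 p [ 532.3 -231.2  133.9] q [-0.36  0.59  1.34 -0.53  1.33  2.08] F [ 4.1  6.3 10.2] grip 0.284 110.6
shift(now axes) [-1.7 -0.1  0.6] shift(target axes) [-0.3 -1.7  0.6] turn/6deg [  0.03  -0.05 -12.57]
[  0.22846551  -1.45420772 -12.5658836 ] [ 0.00515415 -0.56638203 -0.20655201]
```

```bash
python3 -m inch '0 0 0 0 0 0.2;0 0 0 0 0 0.2;0 0 0 0 0 0.2;0 0 0 0 0 0.2;0 0 0 0 0 0.1;0 0 0 0 0 0.1;0 0 0 0 0 0;0 0 0 0 0 0;0 0 0 0 0 0;0 0 0 0 0 0'
python3 - <<'E'
from h import *
load()
R=seatR();hz=R.apply([0,0,1]); go(SEAT+hz*20.9,R*FLIP)
s,p,r=cur();print(r.inv().apply(s["force"]),r.inv().apply(s["wrist_torque"]))
cv2.imwrite("pics/f1.png",np.hstack([cv2.resize(np.ascontiguousarray(cam[n]["image"][y:y+150,x:x+100,::-1]),(400,600),interpolation=cv2.INTER_CUBIC) for n,x,y in(("top",440,170),("side",295,290))]))
E
```

```text
time_s: 19.23
eef_pos: [532.0, -231.4, 134.0]
ee_rot: [0.258, 0.887, -0.381, -0.028]
force: [1.2, 5.1, 11.4]
grip_width: 0.284
grip_force: 111.1
t 19.33 p [ 532.  -231.4  134. ] q [-0.36  0.59  1.34 -0.53  1.33  2.18] F [ 1.7  5.1 11.1] grip 0.289 111.1
shift(now axes) [-1.7 -0.3  0.6] shift(target axes) [ 0.  -1.7  0.6] turn/6deg [  0.04  -0.05 -13.54]
[ -0.75076753   1.24176052 -12.21199706] [-0.35961194 -0.57255431 -1.35230374]
```

View pics/f1.png

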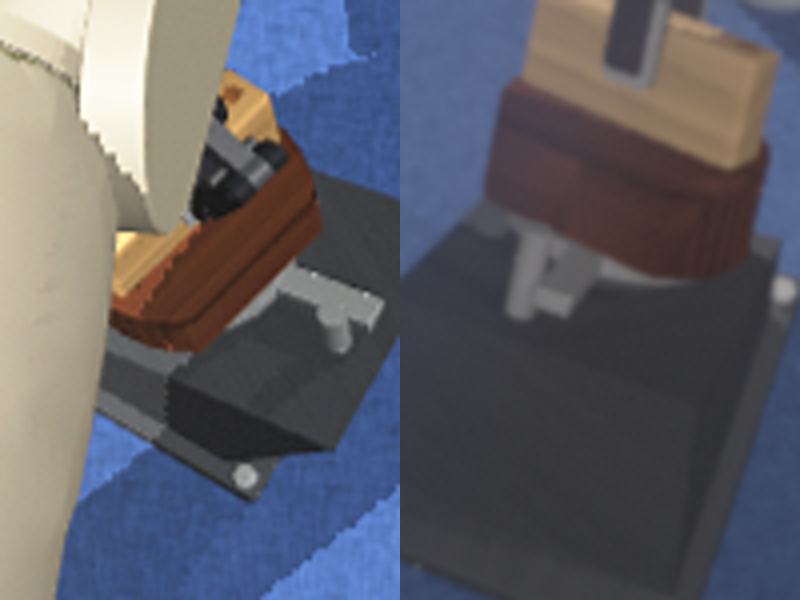

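The pointer now lies against the stop post at about (345,315) in the top crop. The torque has risen to 1.35 N m and the disc sits on the flange. I'll ease off, release and back away along the shaft.

```bash
python3 -m inch '0 0 0 0 0 -0.2;0 0 0 0 0 0;0 0 0 0 0 0;0 0 0 0 0 0;0 0 0 0 0 0;0 0 0 0 0 0;0 0 0 0 0 0;0 0 0 0 0 0;0 0 0 0 0 0;0 0 0 0 0 0' 1
python3 -m inch '0 0 -3 0 0 0;0 0 -6 0 0 0;0 0 -9 0 0 0;0 0 -12 0 0 0;0 0 -14 0 0 0;0 0 -14 0 0 0;0 0 -14 0 0 0;0 0 -14 0 0 0;0 0 -14 0 0 0;0 0 -10 0 0 0'
python3 -m inch '0 0 -10 0 0 0;0 0 -10 0 0 0;0 0 -10 0 0 0;0 0 0 0 0 0;0 0 0 0 0 0;0 0 0 0 0 0;0 0 0 0 0 0;0 0 0 0 0 0;0 0 0 0 0 0;0 0 0 0 0 0'
python3 - <<'E'
from h import *
load()
s,p,r=cur();print(s["time_s"],p,s["grip_width"],s["force"])
cv2.imwrite("pics/f2.png",np.hstack([cv2.resize(np.ascontiguousarray(cam[n]["image"][y:y+150,x:x+100,::-1]),(400,600),interpolation=cv2.INTER_CUBIC) for n,x,y in(("top",440,170),("side",295,270))]))
# overlay-free check: differences of the head/pointer region to just-before-release picture
a=cv2.imread("pics/f1.png")[:,400:]; b=cv2.resize(np.ascontiguousarray(cam["side"]["image"][290:440,295:395,::-1]),(400,600),interpolation=cv2.INTER_CUBIC)
d=cv2.absdiff(a,b).max(2); print([[int(d[i:i+100,j:j+100].mean()) for j in range(0,400,100)] for i in range(0,600,100)])
sh=cv2.phaseCorrelate(*(cv2.cvtColor(x,cv2.COLOR_BGR2GRAY).astype(np.float32)[100:330,80:380].copy() for x in(a,b)));print(sh)
E
```

```text
time_s: 20.17
eef_pos: [531.3, -231.3, 131.7]
ee_rot: [0.257, 0.891, -0.373, -0.032]
force: [-0.3, 1.0, 0.2]
grip_width: 0.996
grip_force: 0.0
time_s: 21.0
eef_pos: [559.4, -182.7, 228.9]
ee_rot: [0.257, 0.891, -0.373, -0.031]
force: [0.0, -0.1, -0.4]
grip_width: 1.004
grip_force: 0.0
time_s: 21.83
eef_pos: [566.1, -170.7, 252.7]
ee_rot: [0.257, 0.891, -0.373, -0.032]
force: [0.5, -0.2, -0.5]
grip_width: 0.998
grip_force: 0.0
21.9333 [ 566.12680824 -170.61987641  252.83909373] 1.0003611457054475 [-0.52368844 -0.23412877  0.11459065]
[[3, 5, 43, 15], [3, 5, 10, 7], [3, 3, 3, 3], [2, 2, 2, 2], [2, 1, 1, 2], [1, 1, 1, 2]]
((-0.024946886750711883, 0.01774063321559538), 0.5854059711032443)
```

```bash
python3 -c "
from rig import ctrl
print(ctrl.finish_job())"
```

```text
the job is handed in; nothing more can be done
None
```

The head is on the shaft with its D bore matched and its underside home on the flange, turned clockwise until the pointer met the stop post, then released; I handed the job in at about 22 s, but no verdict came back.

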